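Bring the tray counter to its pointer

TASK

With a fingertip, flick the edge of the tray counter's black wheel forward, clockwise as seen from above, until the lobe with the raised bar has clicked in at the fixed pointer, and leave it there. Do not click it past the pointer. Only push the wheel: do not lift the counter or shove it along, and leave the pan, the scanner and the beaker where they are.

Things in the scene. Friction and masses are not known exactly. Their poses are not given: they have to be found in the camera images.
- wheel (a joint): wheel angle (rad), growing forward (clockwise from above); 0 = bar lobe clicked in at the pointer. 8 clicks a turn, 0.785 rad each; starts 2, 3 or 4 clicks short (negative). A ratchet: no turning back past a click. It clicks over some 0.6 rad on from rest: let go before that it springs back; let go between that and 1.3 rad it rests exactly one click further on. 1 to 2 N at a lobe turns it
- axle (a point): on the wheel's vertical axis, 44 mm above the table, half-way up the wheel. The flat black star wheel: round hub of radius 38 mm with 8 lobes, one every 45 degrees, each 12 mm wide with a round tip at radius 58 mm, all 36 to 52 mm above the table, over a drum of radius 34 mm: a fingertip can come down between lobes. At rest one lobe always stands at the pointer
- bar (a point): top centre of the raised bar: a bright metal bar 28 mm long (along the lobe), 11 mm wide and 9 mm high, fixed on top of one lobe, its middle 42 mm out from the wheel's axis; it turns with the wheel
- pointer (a point): tip of the fixed steel pointer, 61 mm out from the wheel's axis and 53 mm above the table, just outside the lobes: a flat arrow point on a post (14 x 24 mm, outer face 94 mm from the axis, 56 mm high), pointing at the axis. It is on the far side of the wheel from the robot, within 30 degrees of straight ahead (+x)
- counter: the whole tray counter, about 2 kg, loose on the table. Origin under the wheel's axis at table height, x towards the pointer, z up. Steel base plate 160 x 130 mm, 10 mm thick, from x = -62 to 98 mm and y = -65 to 65 mm. It slides if pushed with more than about 8 N
- pan: small open steel pan, 176 (x) x 108 (y) x 65 mm high, loose; origin at the centre of its underside
- scanner: black and yellow hand scanner lying on its side, about 195 (x) x 75 (y) x 48 mm high, loose; origin on the table under its middle
- beaker: small open steel beaker, 68 mm across and 75 mm high, loose; origin at the centre of its underside
There are look-alikes about, which are no part of the job. Leave any orange look-alike of the counter alone.

How it is judged:
By the outcome, as a careful person would: the job done as asked, in the order asked, and still so for the second after the job is handed in, with the robot touching nothing.
It also fails if it takes over 48 s, if anything falls off the work surface, if the arm or the gripper's body presses on something with over 40 N, if the wrist force passes 120 N, or if a joint passes its speed limit or range.

ROBOT

A 6-joint arm with a two-finger parallel gripper is mounted at the origin on the work surface. World frame = base frame: x ahead of the robot, y to its left, z up, the work surface at z = 0. Lengths are in m, angles in rad, forces in N, time in s.
With the tool pointing down it reaches from about 0.3 to 0.775 m from the base axis. Payload 14.6 kg.
Tool frame: the origin (TCP) lies midway between the tips of the shut fingers; the grasp point (between the pads) lies 19 mm behind it; z points along the fingers, y is the line along which they close (so a half turn about z gives the same grasp; the last joint's range is limited). The gripper opens to 85 mm and grips with 20 to 120 N. Pads are 22 mm wide; open, the fingers measure 114 mm over their backs; the gripper's body (76 mm by 85 mm) begins 54 mm behind the grasp point. The pads swing forward as they close: fully open they stand 13 mm farther back than shut.
Start: joints at [1.234, 0.3, 1.521, -0, 1.321, -0.067], TCP at [0.147, 0.53, 0.231] pointing down, gripper open.
Joint ranges: [-3.03, 3.03], [-0.79, 2.21], [0.23, 2.52], [-1.04, 4.18], [0, 3.07], [-2.55, 2.55]. Speed limits (rad/s): [2.22, 2.22, 2.57, 3.14, 3.14, 3.14].

INTERFACE

Orientations are given as a 3x3 rotation matrix whose columns are the frame's x, y, z axes.
In Python, from workcell import * gives the robot as it stands.
- The arm moves only by the tool move_arm, never from a script. Its argument "motion" is one flat list of numbers, 4 for each row, row after row: the shift along the tool's x, y, z in mm, then the turn about the tool's z in degrees. A call has 1 to 12 rows; each row shifts and turns the commanded pose from where the row before left it, along the tool's axes as they then stand; what a row does not reach is not made up. A row lasts 1/8 s, in which the tool goes at most 62.5 mm and 10.7 degrees, less where a joint would pass 70% of its speed; a pose out of reach is approached as far as the arm can. A call is refused whole if a number of a shift passes 62.5 or a number of a turn 10.7, either way. A call with a gripper value outside its range is refused whole. "hand" is the gripper command: -1 is shut, 1 is fully open, values between are in proportion, set as the call begins (left out, the last holds). The fingers move at their own pace and stop on an object; the grip force is fixed at half the most. Time passes only in rows, so rows that do not move let the fingers close. It gives the time, the measured TCP pose, the force, the opening and the grip force at its end, in the units of the state.
- sense(): the state, without advancing time (a new reading comes with each control period).
- capture(name): name is "side" or "top" or "wrist"; returns a dict with "color" (384x512x3 uint8, red, green, blue), "range_z" (384x512 float32, m along the optical axis (not along the pixel's ray), 0 where there is no reading), "intrinsics" (3x3 intrinsics, pixels), "camera_from_world" (4x4, takes a point from world to camera coordinates). Camera axes: x right, y down, z forward; pixel columns grow to the right and rows downward; lengths in m; the calibration is good to about 2 mm. A picture is of the moment at which its call begins.
- close_job(): hands the job in; it is judged then, once.
Trained networks look in a picture, given as the dict that the camera call returned (one of the last four; its "shot" number tells which), for a name from the list of things; names that differ only in an ending like _2 or _b are one class to them, and where a whole thing is asked for, a point or a joint stands for the part that bears it (a point fixed in the world has none). Each returns a list of dicts, best first, with "confidence" (0 to 1); they miss things now and then, are a little off and sometimes report something else, mostly with a low value. They report only what shows in the picture. A call takes as long as a camera call. They do not tell look-alikes from the thing itself.
- cut_out(picture, target): "mask" (384x512 bool, what is visible of it) and "at" ([column, row] in pixels, amid what is visible of it).
- landmark_of(picture, target): "at" ([column, row] in pixels: a listed point, or the origin of a listed thing).
The state is a dict: "time": time; "joint_positions": joint angles; "qvel": joint speeds; "effort": joint torques, N m; "eef_pos": TCP position; "tcp_rot": TCP orientation; "contact_force": force on the tool from outside, world axes, zero at the start; "moment": the same for the moment, N m; "opening": opening from 0.0 (shut) to 1.0 (fully open); "grasp_force": force on a finger pad.
Only numpy, scipy, OpenCV 4.12 (cv2) and the standard library are available. Lean on these libraries where they do the work, as an engineer would, in place of code of your own. Each camera call takes 0.05 s, during which the arm holds its last target. There are 200 camera calls.

## Working session

There is one attempt and no reset: what is moved stays moved. The work goes in short steps, Python scripts to look and compute and a tool call to move; the robot and the scene stay as the last step left them, time stands still between calls to the robot, and variables do not carry over. Pictures are saved under pics/ and viewed, at most 10 in all, crops included, and the job is handed in when it is done.

Besides the shell and the picture viewer there is one more tool, called after "Emit:" by a JSON object that holds its "fn" and its "kwargs". move_arm: Moves the arm, as the interface text tells. Its arguments: {"type":"object","properties":{"motion":{"type":"array"},"hand":{"type":"number"}},"required":["motion"]}

```bash
mkdir -p pics; cat > h.py <<'E'
from workcell import *
import numpy as np, cv2
def ray(p,uv,z):
    K=p["intrinsics"];T=np.linalg.inv(p["camera_from_world"])
    d=T[:3,:3]@np.linalg.solve(K,[uv[0],uv[1],1]);o=T[:3,3]
    return o+d*(z-o[2])/d[2]
def save(p,n): cv2.imwrite("pics/"+n+".png",p["color"][:,:,::-1])
E
python3 - <<'E'
from h import *
s=sense();print(s["time"],s["tcp_rot"].round(3) if hasattr(s["tcp_rot"],'round') else s["tcp_rot"])
ims=[]
for n in("top","side"):
    p=capture(n);ims.append(p["color"])
    for t,z in(("axle",.044),("bar",.061),("pointer",.053),("counter",0),("pan",0),("scanner",0),("beaker",0)):
        for r in landmark_of(p,t)[:3]: print(n,t,round(r["confidence"],2),np.round(r["at"]),ray(p,r["at"],z).round(4))
save({"color":np.vstack(ims)},"a")
c=cv2.imread("pics/a.png");cv2.imwrite("pics/a.png",cv2.resize(c,(400,600)) if 0 else c[:, :])
cv2.imwrite("pics/top.png",ims[0][:,:,::-1]);cv2.imwrite("pics/side.png",ims[1][:,:,::-1])
E
```

```text
0.0 [[-0.964  0.267 -0.   ]
 [ 0.267  0.964 -0.001]
 [ 0.    -0.001 -1.   ]]
top axle 0.86 [206. 121.] [0.7979 0.1249 0.044 ]
top axle 0.78 [297. 178.] [ 0.6145 -0.1434  0.044 ]
top axle 0.71 [232. 195.] [0.5687 0.053  0.044 ]
top bar 0.97 [223. 209.] [0.5276 0.0784 0.061 ]
top bar 0.88 [309. 184.] [ 0.5927 -0.1768  0.061 ]
top bar 0.82 [209. 105.] [0.843  0.1148 0.061 ]
top pointer 0.96 [248. 260.] [0.3764 0.0079 0.053 ]
top pointer 0.95 [218. 100.] [0.8576 0.0892 0.053 ]
top pointer 0.81 [316. 190.] [ 0.5768 -0.1988  0.053 ]
top counter 0.94 [297. 182.] [ 0.6074 -0.149   0.    ]
top counter 0.92 [228. 264.] [0.3614 0.0694 0.    ]
top counter 0.87 [209. 124.] [0.7999 0.1209 0.    ]
top pan 0.57 [126. 208.] [0.5412 0.3819 0.    ]
top scanner 0.56 [366. 206.] [ 0.5277 -0.3557  0.    ]
side axle 0.87 [263. 220.] [0.5669 0.0428 0.044 ]
side axle 0.73 [358. 238.] [0.3503 0.061  0.044 ]
side axle 0.66 [156. 221.] [0.8046 0.1087 0.044 ]
side bar 0.88 [275. 170.] [ 0.5886 -0.1865  0.061 ]
side bar 0.81 [352. 225.] [0.3679 0.0373 0.061 ]
side bar 0.8 [275. 218.] [0.5375 0.0556 0.061 ]
side pointer 0.96 [237. 215.] [0.628  0.0526 0.053 ]
side pointer 0.71 [351. 221.] [0.3697 0.0095 0.053 ]
side pointer 0.66 [134. 211.] [0.8648 0.0968 0.053 ]
side counter 0.95 [262. 196.] [ 0.6155 -0.143   0.    ]
side counter 0.84 [262. 236.] [0.5688 0.0453 0.    ]
side counter 0.79 [160. 240.] [0.7931 0.1209 0.    ]
side pan 0.64 [230. 352.] [0.5417 0.3858 0.    ]
side scanner 0.96 [306. 165.] [ 0.5249 -0.368   0.    ]
side beaker 0.87 [201. 194.] [ 0.7792 -0.1101  0.    ]
```

```bash
python3 - <<'E'
import cv2
a=cv2.imread("pics/top.png")[60:310,100:400];cv2.imwrite("pics/topc.png",cv2.resize(a,(720,600),interpolation=cv2.INTER_CUBIC))
E
```

```text
(no output)
```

View pics/topc.png

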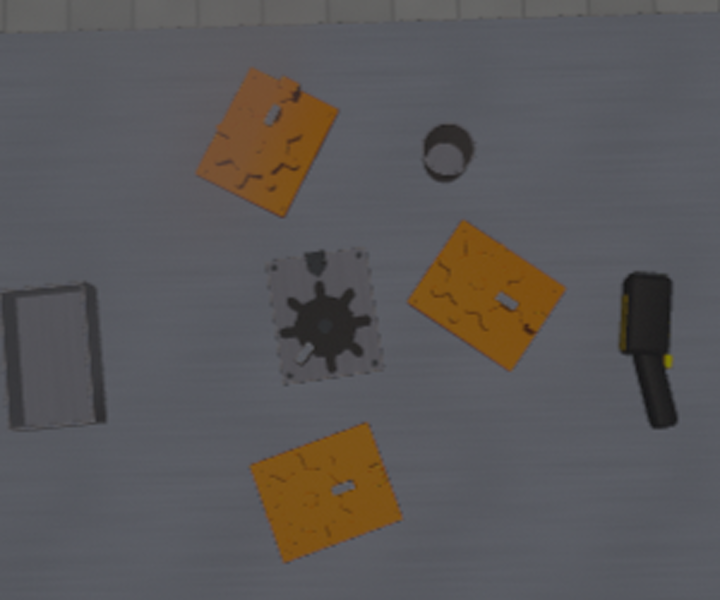

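View pics/side.png

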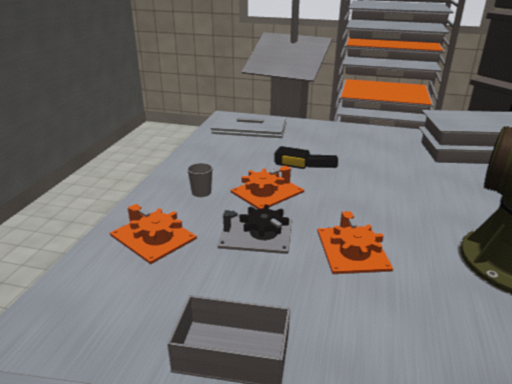

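The counter is the steel plate with the black wheel, axle near crop (325,326). Its pointer is at (316,256) and the bar is lower left at (304,354), 3 clicks short. Three orange look-alikes surround it, and the left (+y) side is free. I'll flick there with one finger of the open gripper.

Emit:
{"fn": "move_arm", "kwargs": {"motion": [-53.5, -2.6, 0, 5.6, -53.5, -2.6, 0, 5.6, -53.5, -2.6, 0, 5.6, -53.5, -2.6, 0, 5.6, -53.5, -2.6, 0, 5.6, -53.5, -2.6, 0, 5.6, -53.5, -2.6, 0, 5.6, -53.5, -2.6, 0, 5.6, -53.5, -2.6, 0, 5.6, -53.5, -2.6, 0, 5.6, -53.5, -2.6, 0, 5.6, -53.5, -2.6, 0, 5.6], "hand": 1}}

```text
time: 2.3
eef_pos: [0.5447, 0.0701, 0.2313]
tcp_rot: [[-0.125, 0.992, 0.0], [0.992, 0.125, 0.0], [0.0, 0.0, -1.0]]
contact_force: [-0.0, 0.5, -0.2]
opening: 1.004
grasp_force: 0.0
```

```bash
cat >> h.py <<'E'
def look(p):
    for t,z in(("axle",.044),("bar",.061),("pointer",.053)):
        for r in landmark_of(p,t)[:3]: print(t,round(r["confidence"],2),np.round(r["at"]),ray(p,r["at"],z).round(4))
E
python3 - <<'E'
from h import *
p=capture("wrist");save(p,"w1");look(p)
s=sense();print(s["time"],s["eef_pos"],np.array(s["tcp_rot"]).round(3).tolist(),s["joint_positions"],s["opening"])
E
```

```text
axle 0.88 [ 97. 156.] [0.3567 0.0625 0.044 ]
axle 0.85 [268. 196.] [0.5672 0.0395 0.044 ]
axle 0.59 [282. 323.] [ 0.6139 -0.1497  0.044 ]
bar 0.85 [247. 178.] [0.5376 0.0634 0.061 ]
bar 0.65 [506. 171.] [0.8328 0.108  0.061 ]
pointer 0.96 [112. 206.] [0.3785 0.0055 0.053 ]
pointer 0.79 [319. 198.] [0.6276 0.0464 0.053 ]
2.5 [0.54441768 0.07125658 0.23125131] [[-0.127, 0.992, -0.0], [0.992, 0.127, 0.0], [0.0, -0.0, -1.0]] [ 6.33839408e-02  2.97893550e-01  1.52366752e+00  1.23349943e-04
  1.32012228e+00 -6.36047791e-02] 1.0022579190166987
```

View pics/w1.png

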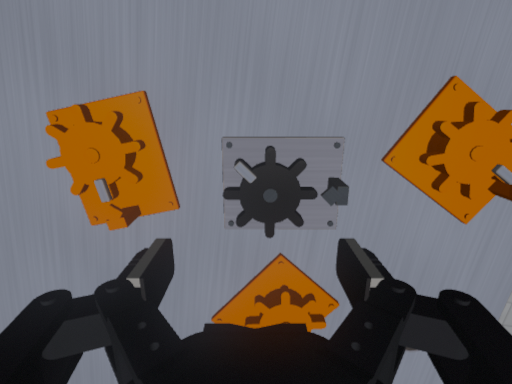

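The wrist view shows the axle at (269,195), the pointer tip at (321,193) and the bar at (245,170), 135° behind the pointer, so 3 clicks. The tool's y axis is already along the plate. I'll hover the front finger over the gap behind the left lobe.

Emit:
{"fn": "move_arm", "kwargs": {"motion": [7, -25, 0, 0, 7, -25, 0, 0, 0, 0, 50, 0, 0, 0, 50, 0, 0, 0, 60, 0, 0, 0, 0, 0]}}

```text
time: 3.25
eef_pos: [0.4907, 0.0802, 0.0684]
tcp_rot: [[-0.13, 0.992, -0.007], [0.992, 0.13, -0.001], [0.0, -0.007, -1.0]]
contact_force: [0.5, -0.5, 0.7]
opening: 0.999
grasp_force: 0.0
```

```bash
python3 - <<'E'
from h import *
p=capture("wrist");save(p,"w2");look(p)
s=sense();print(s["time"],s["eef_pos"],np.array(s["tcp_rot"]).round(3).tolist())
q=capture("side");c=q["color"][150:300,170:370,::-1];cv2.imwrite("pics/s2.png",cv2.resize(c,(800,600)))
R=np.array(s["tcp_rot"]);e=np.array(s["eef_pos"])
for n,z in(("tip",.013),):
    for x in(-11,11):
        for y in(42.5,57):
            w=e+R@np.array([x,y,-13])/1000;k=p["camera_from_world"]@np.r_[w,1];k=p["intrinsics"]@k[:3];print(x,y,k[:2]/k[2])
E
```

```text
axle 0.71 [355. 285.] [0.5668 0.0441 0.044 ]
bar 0.96 [321. 263.] [0.5343 0.0679 0.061 ]
bar 0.9 [ 53. 292.] [0.3696 0.0244 0.061 ]
pointer 0.95 [ 74. 302.] [0.377  0.0109 0.053 ]
pointer 0.82 [451. 297.] [0.6279 0.0493 0.053 ]
3.45 [0.49433065 0.07988855 0.07392848] [[-0.129, 0.992, 0.004], [0.992, 0.129, 0.0], [-0.0, 0.004, -1.0]]
-11 42.5 [341.23085292 279.78529781]
-11 57 [369.58056533 280.01895268]
11 42.5 [345.32591628 241.063115  ]
11 57 [375.00355517 241.26301589]
```

View pics/w2.png

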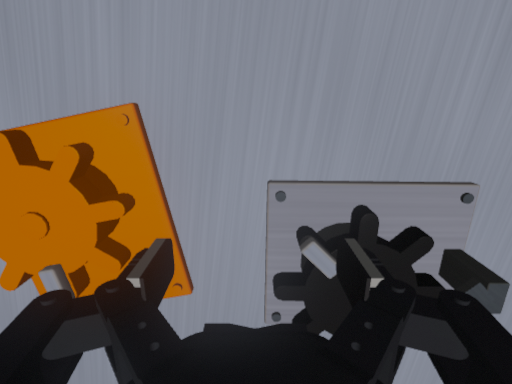

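View pics/s2.png

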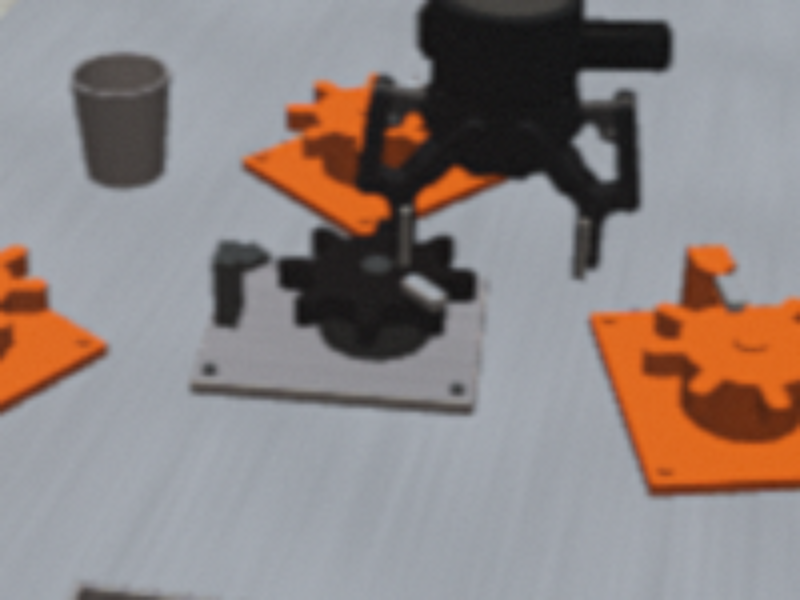

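The front finger hovers about (−18, 47) mm from the axle, so it is close to the hub rim. I'll shift it 7 mm outward to clear the rim, then go down between the lobes.

Emit:
{"fn": "move_arm", "kwargs": {"motion": [7, 0, 0, 0, 0, 0, 15, 0, 0, 0, 15, 0, 0, 0, 12, 0, 0, 0, 12, 0, 0, 0, 0, 0, 0, 0, 0, 0]}}

```text
time: 4.38
eef_pos: [0.4923, 0.0863, 0.0175]
tcp_rot: [[-0.128, 0.992, 0.0], [0.992, 0.128, 0.0], [-0.0, 0.0, -1.0]]
contact_force: [0.6, -0.1, 0.2]
opening: 1.002
grasp_force: 0.0
```

```bash
python3 - <<'E'
from h import *
q=capture("side");c=q["color"][150:300,170:370,::-1];cv2.imwrite("pics/s3.png",cv2.resize(c,(800,600)))
s=sense();print(s["time"],s["eef_pos"],s["contact_force"])
E
```

```text
4.425 [0.49235823 0.08632836 0.01765702] [ 0.79749061  0.82851571 -0.06454448]
```

View pics/s3.png

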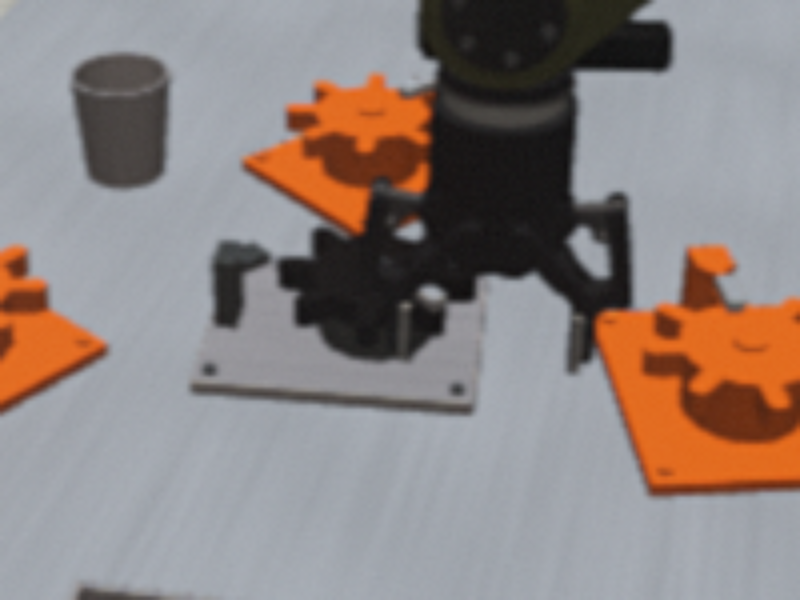

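The front finger stands freely in the gap at (405,330), just ahead of the bar lobe, with nothing else touched. First flick.

Emit:
{"fn": "move_arm", "kwargs": {"motion": [0, 8, 0, 0, 0, 8, 0, 0, 0, 8, 0, 0, 0, 8, 0, 0, -2, 8, 0, 0, -2, 7, 0, 0, 0, 0, 0, 0, 0, 0, 0, 0]}}

```text
time: 5.42
eef_pos: [0.5392, 0.0883, 0.0173]
tcp_rot: [[-0.128, 0.992, 0.0], [0.992, 0.128, 0.0], [0.0, 0.0, -1.0]]
contact_force: [-0.3, 0.7, -0.3]
opening: 1.0
grasp_force: 0.3
```

Emit:
{"fn": "move_arm", "kwargs": {"motion": [3, -8, 0, 0, 0, 0, -25, 0, 0, 0, -30, 0, 0, -19, 0, 0, 1, -20, 0, 0, 0, 0, 0, 0]}}

```text
time: 6.18
eef_pos: [0.491, 0.0864, 0.0725]
tcp_rot: [[-0.128, 0.992, -0.0], [0.992, 0.128, -0.0], [-0.0, -0.0, -1.0]]
contact_force: [0.3, 0.8, -0.4]
opening: 0.998
grasp_force: 0.0
```

```bash
python3 - <<'E'
from h import *
p=capture("wrist");look(p)
q=capture("side");look(q);c=q["color"][150:300,170:370,::-1]
w=p["color"][150:384,230:512,::-1]
cv2.imwrite("pics/s4.png",np.hstack([cv2.resize(c,(400,300)),cv2.resize(w,(361,300))]))
s=sense();print(s["time"],s["eef_pos"],s["contact_force"])
E
```

```text
axle 0.63 [ 50. 227.] [0.3571 0.0654 0.044 ]
axle 0.62 [348. 290.] [0.5656 0.0423 0.044 ]
bar 0.86 [367. 249.] [0.5624 0.0844 0.061 ]
bar 0.85 [ 57. 300.] [0.3698 0.0223 0.061 ]
bar 0.26 [444. 301.] [0.6217 0.0537 0.061 ]
pointer 0.63 [440. 300.] [0.6261 0.0483 0.053 ]
axle 0.88 [356. 238.] [0.3558 0.0639 0.044 ]
axle 0.82 [261. 177.] [ 0.6223 -0.1663  0.044 ]
axle 0.64 [264. 218.] [0.5663 0.0342 0.044 ]
bar 0.76 [274. 168.] [ 0.5942 -0.2007  0.061 ]
bar 0.75 [147. 210.] [0.8304 0.0971 0.061 ]
bar 0.74 [350. 224.] [0.3723 0.038  0.061 ]
pointer 0.88 [350. 220.] [0.3735 0.0065 0.053 ]
pointer 0.6 [277. 169.] [ 0.5873 -0.211   0.053 ]
pointer 0.59 [136. 210.] [0.8617 0.0895 0.053 ]
6.575 [0.49226929 0.0863058  0.07213989] [-1.35656778  0.48554924  0.833975  ]
```

View pics/s4.png

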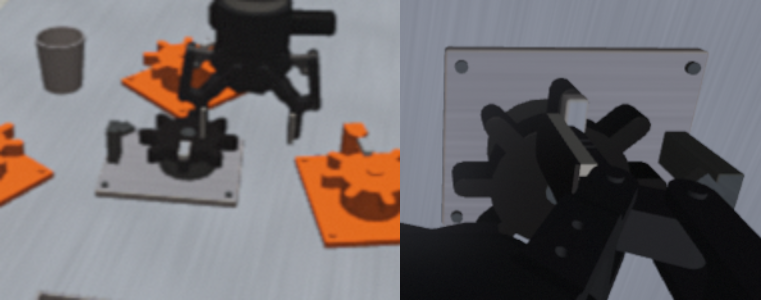

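One click is done: the bar is now on the left lobe, at 90° to the pointer, and the counter has not moved. Second flick, the same way.

Emit:
{"fn": "move_arm", "kwargs": {"motion": [0, 0, 15, 0, 0, 0, 20, 0, 0, 0, 20, 0, 0, 0, 0, 0, 0, 8, 0, 0, 0, 8, 0, 0, 0, 8, 0, 0, 0, 8, 0, 0, -2, 8, 0, 0, -2, 7, 0, 0, 0, 0, 0, 0, 0, 0, 0, 0]}}

```text
time: 8.07
eef_pos: [0.5392, 0.0883, 0.0173]
tcp_rot: [[-0.128, 0.992, 0.0], [0.992, 0.128, 0.0], [0.0, 0.0, -1.0]]
contact_force: [0.3, -0.3, -0.1]
opening: 1.002
grasp_force: 0.2
```

Emit:
{"fn": "move_arm", "kwargs": {"motion": [3, -8, 0, 0, 0, 0, -25, 0, 0, 0, -30, 0, 0, -19, 0, 0, 1, -20, 0, 0, 0, 0, 0, 0]}}

```text
time: 8.82
eef_pos: [0.491, 0.0864, 0.0724]
tcp_rot: [[-0.128, 0.992, -0.0], [0.992, 0.128, -0.0], [0.0, -0.0, -1.0]]
contact_force: [-0.4, 0.5, 0.9]
opening: 0.999
grasp_force: 0.0
```

```bash
python3 - <<'E'
from h import *
p=capture("wrist");look(p)
q=capture("side");c=q["color"][150:300,170:370,::-1]
w=p["color"][150:384,230:512,::-1]
cv2.imwrite("pics/s5.png",np.hstack([cv2.resize(c,(400,300)),cv2.resize(w,(361,300))]))
s=sense();print(s["time"],s["eef_pos"],s["contact_force"])
E
```

```text
axle 0.87 [348. 290.] [0.5662 0.0422 0.044 ]
axle 0.74 [ 49. 227.] [0.3565 0.0653 0.044 ]
axle 0.67 [412. 266.] [0.6058 0.0672 0.044 ]
bar 0.59 [410. 267.] [0.5923 0.076  0.061 ]
pointer 0.61 [444. 303.] [0.6294 0.047  0.053 ]
pointer 0.57 [ 77. 310.] [0.3772 0.008  0.053 ]
9.075 [0.49251569 0.08634479 0.07224593] [ 0.37247774 -0.46495557 -0.18833203]
```

View pics/s5.png

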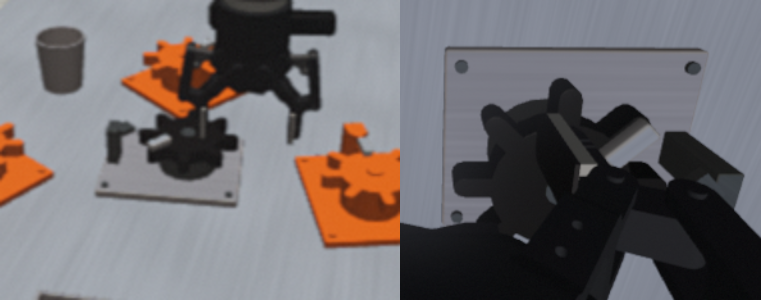

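The bar is at crop (630,145), one click short of the pointer. Third flick, then retreat well clear.

Emit:
{"fn": "move_arm", "kwargs": {"motion": [0, 0, 15, 0, 0, 0, 20, 0, 0, 0, 20, 0, 0, 0, 0, 0, 0, 8, 0, 0, 0, 8, 0, 0, 0, 8, 0, 0, 0, 8, 0, 0, -2, 8, 0, 0, -2, 7, 0, 0, 0, 0, 0, 0, 0, 0, 0, 0]}}

```text
time: 10.58
eef_pos: [0.5392, 0.0884, 0.0173]
tcp_rot: [[-0.128, 0.992, 0.0], [0.992, 0.128, 0.0], [0.0, 0.0, -1.0]]
contact_force: [-0.6, 0.7, 0.5]
opening: 0.998
grasp_force: 0.3
```

Emit:
{"fn": "move_arm", "kwargs": {"motion": [3, -8, 0, 0, 0, 0, -25, 0, 0, 0, -30, 0, 0, 0, -50, 0, 0, 0, -50, 0, 0, -30, 0, 0, 0, 0, 0, 0, 0, 0, 0, 0]}}

```text
time: 11.58
eef_pos: [0.5011, 0.0866, 0.1722]
tcp_rot: [[-0.128, 0.992, 0.0], [0.992, 0.128, -0.0], [-0.0, 0.0, -1.0]]
contact_force: [0.0, 0.4, -0.7]
opening: 0.999
grasp_force: 0.0
```

```bash
python3 - <<'E'
from h import *
p=capture("wrist");look(p);save(p,"w6")
s=sense();print(s["time"],s["eef_pos"],s["contact_force"])
E
```

```text
axle 0.63 [106. 186.] [0.3538 0.0634 0.044 ]
axle 0.57 [309. 228.] [0.566  0.0444 0.044 ]
bar 0.94 [114. 230.] [0.3697 0.0239 0.061 ]
bar 0.93 [356. 237.] [0.6105 0.048  0.061 ]
pointer 0.97 [371. 238.] [0.6295 0.0453 0.053 ]
pointer 0.63 [124. 241.] [0.3753 0.0086 0.053 ]
11.775 [0.50134842 0.08649011 0.17189191] [-0.1315568   0.91375195 -0.88029008]
```

View pics/w6.png

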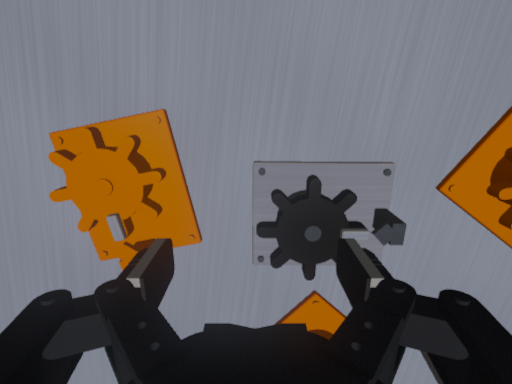

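The bar at (356,235) now lies in line with the pointer tip at (371,235), the lobes are at rest, and the arm is clear. I'm handing the job in.

```bash
python3 -c "
from workcell import *
print(close_job())"
```

```text
the job is handed in; nothing more can be done
None
```

I flicked the black wheel forward three clicks; the last picture shows the bar lobe at rest at the pointer, the counter not shoved and the arm clear, and I handed the job in at about 12 s.

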